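# Switch on the plug-in insect repeller at the socket block

## Robot

A 6-joint arm with a two-finger parallel gripper is mounted at the origin on the work surface. World frame = base frame: x ahead of the robot, y to its left, z up, the work surface at z = 0. Lengths are in mm, angles in rad, forces in N, time in s.
With the tool pointing down it reaches from about 325 to 925 mm from the base axis. Payload 3.1 kg.
Tool frame: the origin (TCP) lies at the very end of the fingers, on their centre line; the grasp point (between the pads) lies 19 mm behind it; z points along the fingers, y is the line along which they close (so a half turn about z gives the same grasp; the last joint's range is limited). The gripper opens to 85 mm and grips with 20 to 120 N. Pads are 22 mm wide; open, the fingers measure 114 mm over their backs; the gripper's body (76 mm by 85 mm) begins 54 mm behind the grasp point. The pads swing forward as they close: fully open they stand 13 mm farther back than shut.
Start: joints at [-1.261, 0.217, 1.613, -0, 1.311, -0.112], TCP at [255.899, -570.224, 231.3] pointing down, gripper open.
Joint ranges: [-2.75, 2.75], [-0.78, 2.1], [0.31, 2.55], [-1.13, 4.27], [0.13, 2.63], [-2.58, 2.58]. Speed limits (rad/s): [2.79, 2.79, 3.14, 3.14, 3.14, 3.14].

## Interface

Orientations are given as a unit quaternion [x, y, z, w].
In Python, from station import bot gives the robot as it stands.
- The arm moves only by the tool arm_command, never from a script. Its argument "increments" is one flat list of numbers, 7 for each row, row after row: the shift along the tool's x, y, z in mm, then the turn, a rotation vector about the tool's x, y, z in degrees, then the opening, from 0 (shut) to 1 (fully open). A call has 1 to 10 rows; each row is the pose to reach, as a shift and turn from the pose commanded when the call began, along the tool's axes at that moment; what a row does not reach only later rows make up. A row lasts 1/8 s, in which the tool goes at most 62.5 mm and 10.7 degrees, less where a joint would pass 70% of its speed; a pose out of reach is approached as far as the arm can. A call with a gripper value outside its range is refused whole. The fingers move at their own pace and stop on an object; "force" is the grip in N (left out, the last holds). Time passes only in rows, so rows that repeat a pose let the fingers close. It gives the time, the measured TCP pose, the force, the opening and the grip force at its end, in the units of the state.
- bot.read_state(): the state, without advancing time (a new reading comes with each control period).
- bot.read_camera(name): name is "scene" or "top" or "wrist"; returns a dict with "color" (480x640x3 uint8, red, green, blue), "depth" (480x640 float32, mm along the optical axis (not along the pixel's ray), 0 where there is no reading), "intrinsics" (3x3 intrinsics, pixels), "k1" (the pictures are not rectified: a ray, as slopes to the right and down, at radius r is drawn at 1 + k1 r^2 times it, then the intrinsics apply), "R" (3x3) and "t" (3): a world point X has camera coordinates R X + t; the wrist camera has in their place "mount" (4x4, takes a point from camera to tool coordinates, whose origin is the TCP and whose axes are the flange's). Camera axes: x right, y down, z forward; pixel columns grow to the right and rows downward; lengths in mm; the calibration is good to about 2 mm. A picture is of the moment at which its call begins: read the wrist's pose just before it.
- bot.close_job(): hands the job in; it is judged then, once.
The state is a dict: "clock": time; "joints": joint angles; "qvel": joint speeds; "joint_torque": joint torques, N m; "tcp_pos": TCP position; "orientation": TCP orientation; "force": force on the tool from outside, world axes, zero at the start; "ft_torque": the same for the moment, N m; "width": opening from 0.0 (shut) to 1.0 (fully open); "finger_force": force on a finger pad.
Only numpy, scipy, OpenCV 4.12 (cv2) and the standard library are available. Lean on these libraries where they do the work, as an engineer would, in place of code of your own. Each camera call takes 0.05 s, during which the arm holds its last target. There are 200 camera calls.

## Task

Switch on the insect repeller that is plugged into the socket block: first press down the raised side of the wide master rocker so that it stays fully over, then likewise the narrow rocker in front of the outlet the repeller (the round device with a push button on top) is plugged into, and last press the push button on top of the repeller fully in and let it come back out. Do not switch on the other two narrow rockers, do not pick up or unplug anything, and leave the things standing around where they are.

Things in the scene. Friction and masses are not known exactly. Their poses are not given: they have to be found in the camera images.
- block: Grey socket block fixed to the shelf: 115 mm (its x) by 330 mm (its y), top 42 mm above the shelf. Origin: centre of underside, z up. Three outlets (recesses 41 mm wide, 10 mm deep) at x = +28, y = -125, -57, +11 mm each hold a white or clear plug-in; in front of each (x = -30 mm, same y) is its narrow rocker. Wide master rocker at x = 0, y = +108 mm.
- master (a joint): Wide white master rocker, 44 x 44 mm, hinged across its middle 45 mm above the shelf. V-shaped: off (0) its front half (block -x) slopes up, front end 8 mm above the hinge; on (0.36 rad, the stop) the front half lies level, 45 mm above the shelf. 3 to 5 N straight down on the raised half tips it; it stays where left.
- master_press (a point): Point to press on the wide master rocker: on the top face of its front half, 15 mm in front of the hinge, moving with it (about 50 mm above the shelf when off, 45 mm when on).
- repeller: White plug-in insect repeller in one of the three outlets (which one varies): round, 50 mm across at its widest, with a grey round push button (24 mm across) on top. Origin: centre of the underside of its foot, on the recess floor, 32 mm above the shelf; z up. It is loose in its recess and is not to be pulled out.
- dose (a joint): Push button on top of the repeller: 0 = out, 0.005 m = fully in; spring-loaded, about 0.8 N to start and 4 N fully in, comes back by itself.
- dose_top (a point): Centre of the push button's top face, 56 mm above the repeller's origin (88 mm above the shelf) when out; moves with it.
- charger: White rectangular plug-in charger, 44 x 36 mm, 30 mm high above its foot, in another outlet. Origin: centre of the underside of its foot, 32 mm above the shelf. Loose in its recess.
- nightlight: Clear low dome-shaped plug-in night light, 48 mm across, 21 mm high above its foot, in the remaining outlet. Origin: centre of the underside of its foot, 32 mm above the shelf. Loose in its recess.
- ice_tray: Steel ice cube tray 90 x 230 x 35 mm, on the shelf in front of the block. Origin: centre of its underside.
- jar: Glass clamp-top jar, 100 mm across, 158 mm high, behind the block. Origin: centre of its underside.
- colander: Round steel colander, 216 mm across (262 mm over its handles), 98 mm high, behind the block. Origin: centre of its underside.
- tea_glass: Small tea glass 60 mm across, 85 mm high, behind the block. Origin: centre of its underside.
- spoon: Steel spoon 140 mm long, lying in front of the block. Its x axis runs along it; origin on its underside.
- shaker: Salt shaker 42 mm across, 68 mm high, beyond the block's +y end. Origin: centre of its underside.
- rocker_a (a joint): Narrow white rocker of outlet a (block y = -125 mm), 24 mm wide (y), 36 mm long (x), hinged across its middle 45 mm above the shelf. V-shaped: off (0) its front half (block -x) slopes up, front end 6 mm above the hinge; on (0.36 rad, the stop) that half lies level. 3 to 4 N straight down on the raised half tips it; it stays where left.
- rocker_a_press (a point): Point to press on rocker a: on the top face of its front half, 13 mm in front of the hinge, moving with it (about 49 mm above the shelf when off, 45 mm when on).
- outlet_a (a point): Centre of the floor of outlet a's recess, 32 mm above the shelf.
- rocker_b (a joint): Narrow white rocker of outlet b (block y = -57 mm), 24 mm wide (y), 36 mm long (x), hinged across its middle 45 mm above the shelf. V-shaped: off (0) its front half (block -x) slopes up, front end 6 mm above the hinge; on (0.36 rad, the stop) that half lies level. 3 to 4 N straight down on the raised half tips it; it stays where left.
- rocker_b_press (a point): Point to press on rocker b: on the top face of its front half, 13 mm in front of the hinge, moving with it (about 49 mm above the shelf when off, 45 mm when on).
- outlet_b (a point): Centre of the floor of outlet b's recess, 32 mm above the shelf.
- rocker_c (a joint): Narrow white rocker of outlet c (block y = +11 mm), 24 mm wide (y), 36 mm long (x), hinged across its middle 45 mm above the shelf. V-shaped: off (0) its front half (block -x) slopes up, front end 6 mm above the hinge; on (0.36 rad, the stop) that half lies level. 3 to 4 N straight down on the raised half tips it; it stays where left.
- rocker_c_press (a point): Point to press on rocker c: on the top face of its front half, 13 mm in front of the hinge, moving with it (about 49 mm above the shelf when off, 45 mm when on).
- outlet_c (a point): Centre of the floor of outlet c's recess, 32 mm above the shelf.

How it is judged (in metres and radians):
On the way, in this order (a step that is already met when the one before it is completed fails the run):
1. the wide master rocker is pressed fully over to on (value of joint master above 0.31 rad), for 0.1 s.
2. the narrow rocker of the repeller's outlet is pressed fully over to on (value of joint master above 0.31 rad and ((horizontal distance between repeller and outlet_a below 0.03 m and value of joint rocker_a above 0.31 rad) or (horizontal distance between repeller and outlet_b below 0.03 m and value of joint rocker_b above 0.31 rad) or (horizontal distance between repeller and outlet_c below 0.03 m and value of joint rocker_c above 0.31 rad))), for 0.1 s.
3. the push button on the repeller is pressed in while both rockers are on (all of step 2 and value of joint dose above 0.004 m), for 0.1 s.
At the end, for the whole second after the job is handed in: Master rocker and the rocker of the repeller's outlet on (over 0.31 of 0.36 rad), the other two rockers off (under 0.1 rad), the repeller's button out again (under 1.5 mm in), and all three plug-ins seated upright in their outlets (origin 28 to 36 mm above the shelf, tilt under 0.12 rad) (all of step 2 and (horizontal distance between repeller and outlet_a below 0.03 m or value of joint rocker_a below 0.1 rad) and (horizontal distance between repeller and outlet_b below 0.03 m or value of joint rocker_b below 0.1 rad) and (horizontal distance between repeller and outlet_c below 0.03 m or value of joint rocker_c below 0.1 rad) and value of joint dose below 0.0015 m and z of repeller in the frame of block between 0.028 and 0.036 m and angle between each of repeller, charger, nightlight's own z axis and vertical below 0.12 rad and z of charger in the frame of block between 0.028 and 0.036 m and z of nightlight in the frame of block between 0.028 and 0.036 m); the robot touches nothing.
It fails at once if a narrow rocker of another outlet is switched on ((value of joint rocker_a above 0.15 rad and not (horizontal distance between repeller and outlet_a below 0.03 m)) or (value of joint rocker_b above 0.15 rad and not (horizontal distance between repeller and outlet_b below 0.03 m)) or (value of joint rocker_c above 0.15 rad and not (horizontal distance between repeller and outlet_c below 0.03 m))).
It fails at once if a narrow rocker is switched on before the master rocker (value of joint any of rocker_a, rocker_b, rocker_c above 0.15 rad and value of joint master below 0.25 rad).
It fails at once if the repeller's button is pressed before both rockers are on (value of joint dose above 0.003 m and (value of joint master below 0.25 rad or not ((horizontal distance between repeller and outlet_a below 0.03 m and value of joint rocker_a above 0.31 rad) or (horizontal distance between repeller and outlet_b below 0.03 m and value of joint rocker_b above 0.31 rad) or (horizontal distance between repeller and outlet_c below 0.03 m and value of joint rocker_c above 0.31 rad)))).
It fails at once if a plug-in is lifted out of its outlet (z of any of repeller, charger, nightlight in the frame of block above 0.04 m).
It fails at once if something standing around is moved by more than 20 mm (distance of any of ice_tray, jar, colander, tea_glass, spoon, shaker from where it was at the start of the episode above 0.02 m).
It also fails if it takes over 48 s, if anything falls off the work surface, if the arm or the gripper's body presses on something with over 40 N, if the wrist force passes 120 N, or if a joint passes its speed limit or range.

## Working session

There is one attempt and no reset: what is moved stays moved. The work goes in short steps, Python scripts to look and compute and a tool call to move; the robot and the scene stay as the last step left them, time stands still between calls to the robot, and variables do not carry over. Pictures are saved under pics/ and viewed, at most 10 in all, crops included, and the job is handed in when it is done.

Besides the shell and the picture viewer there is one more tool, called as name(argument=value, ...) on one line, values as JSON. arm_command: Moves the arm, as the interface text tells. Its arguments: {"type":"object","properties":{"increments":{"type":"array"},"force":{"type":"number"}},"required":["increments"]}

```bash
mkdir -p pics; ls
cat > h.py <<'E'
import numpy as np, cv2
from station import bot
def save(n,f):
    c=bot.read_camera(n); cv2.imwrite(f,c["color"][:,:,::-1]); np.savez(f[:-4]+'.npz',**c); return c
def cloud(c):
    K=np.array(c["intrinsics"]);h,w=c["depth"].shape
    u,v=np.meshgrid(np.arange(w),np.arange(h))
    d=cv2.undistortPoints(np.stack([u,v],-1).reshape(-1,1,2).astype(float),K,np.array([c["k1"],0,0,0.])).reshape(h,w,2)
    z=c["depth"][...,None]; P=np.concatenate([d*z,z],-1)
    return P
def world(c):
    return (cloud(c)-np.array(c["t"]))@np.array(c["R"])
E
python3 - <<'E'
from h import *
s=bot.read_state(); print({k:np.round(v,3) for k,v in s.items()})
for n in ("top","scene"):
    c=save(n,f"pics/{n}0.png"); print(n,np.round(-np.array(c["R"]).T@c["t"]),c["k1"],c["intrinsics"][0])
E
```

```text
pics
{'clock': np.float64(0.0), 'joints': array([-1.261,  0.218,  1.615, -0.   ,  1.311, -0.112]), 'qvel': array([ 0.001, -0.002, -0.   ,  0.   , -0.001,  0.003]), 'joint_torque': array([-1.0000e-03, -3.9684e+01, -3.0385e+01, -0.0000e+00,  1.0000e-02,
       -0.0000e+00]), 'tcp_pos': array([ 255.624, -569.422,  229.939]), 'orientation': array([ 0.978,  0.209, -0.   , -0.001]), 'force': array([-0.95 , -0.361,  0.071]), 'ft_torque': array([-0.033, -0.038,  0.021]), 'finger_force': np.float64(0.0), 'width': np.float64(0.999)}
top [ 531.  114. 1035.] 0.02379907123305437 [499.9059298   0.        314.8455597]
scene [1122.  176.  517.] -0.07503763253396002 [474.716244     0.         312.91160482]
```

View pics/top0.png

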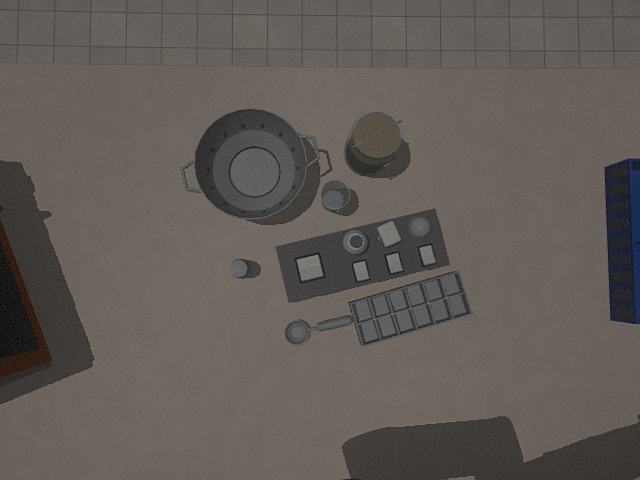

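View pics/scene0.png

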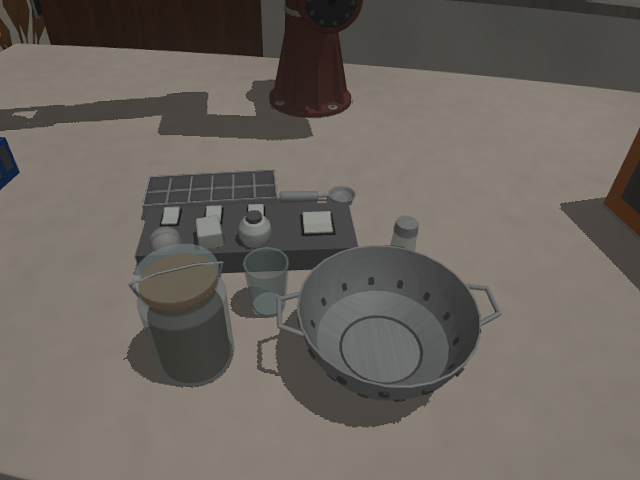

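Top view: block corners are about (277,246), (436,209), (449,264) and (289,301). The master rocker is at (310,268), and narrow rockers c, b, a at (361,271), (394,263), (428,254). The repeller is at (356,242), so it is in outlet c. The scene view agrees: its button is at about (254,217).

```bash
cat > m.py <<'E'
from h import *
def ray(c,uv,z):
    K=np.array(c["intrinsics"]);R=np.array(c["R"]);t=np.array(c["t"])
    d=cv2.undistortPoints(np.array(uv,float).reshape(-1,1,2),K,np.array([c["k1"],0,0,0.])).reshape(-1,2)
    D=np.c_[d,np.ones(len(d))]@R; o=-R.T@t
    return o+D*((z-o[2])/D[:,2])[:,None]
c=dict(np.load('pics/top0.npz')); W=world(c)
g=cv2.cvtColor(c["color"],cv2.COLOR_RGB2GRAY)
roi=np.zeros_like(g); cv2.fillPoly(roi,[np.array([[272,243],[438,204],[454,267],[286,306]])],255)
# block rectangle
print('gray levels block/shelf/rocker',g[285,330],g[330,250],g[268,310])
m=((g<85)&(roi>0)).astype(np.uint8)
m=cv2.morphologyEx(m,cv2.MORPH_CLOSE,np.ones((9,9)))
cs=max(cv2.findContours(m,0,2)[0],key=cv2.contourArea); r=cv2.minAreaRect(cs)
bp=ray(c,cv2.boxPoints(r),42); print('block corners',np.round(bp,1).tolist(),'sides',np.linalg.norm(bp-np.roll(bp,1,0),axis=1).round(1))
m=((g>140)&(roi>0)).astype(np.uint8)
n,l,st,ce=cv2.connectedComponentsWithStats(m)
for i in range(1,n):
    if st[i,4]>30:
        w=W[l==i]; print(ce[i].round(1),st[i,2:],'ray47',ray(c,ce[i],47).round(1)[0],'depth med',np.median(w,0).round(1),'zrange',np.percentile(w[:,2],[5,95]).round(1))
cv2.imwrite('pics/c1.png',cv2.resize(c["color"][195:315,265:465,::-1],None,fx=4,fy=4,interpolation=cv2.INTER_CUBIC))
c2=dict(np.load('pics/scene0.npz'))
cv2.imwrite('pics/c2.png',cv2.resize(c2["color"][160:280,130:370,::-1],None,fx=3,fy=3,interpolation=cv2.INTER_CUBIC))
# clutter heights near path
for a in [(150,300,'jar',(376,140)),]: print(W[140,376].round())
E
python3 m.py
```

```text
gray levels block/shelf/rocker 70 107 116
block corners [[586.8, 169.9, 42.0], [664.7, -153.6, 42.0], [549.5, -179.1, 42.0], [473.5, 142.3, 42.0]] sides [116.6 332.7 118.  330.3]
[771. -17. 153.]
```

View pics/c1.png

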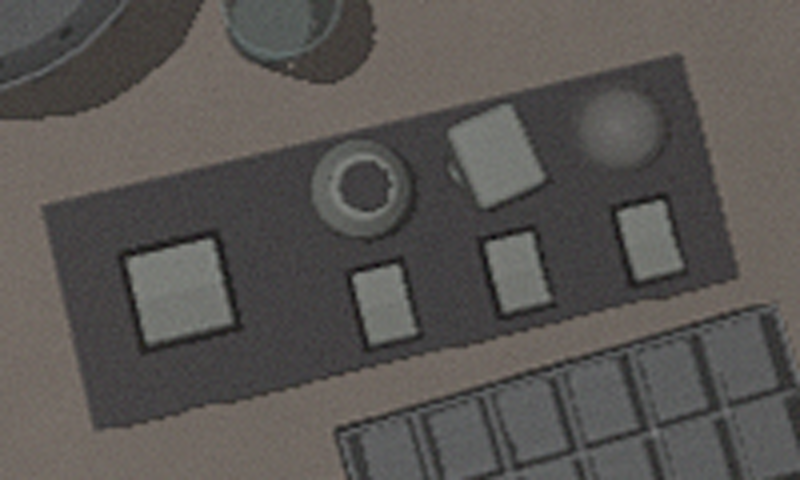

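View pics/c2.png

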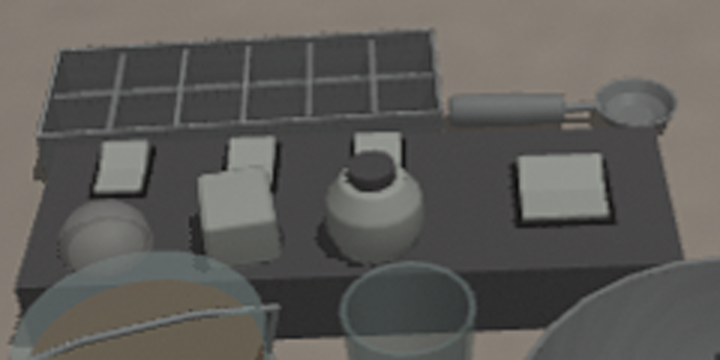

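Crops confirm it: the button is centred at c1 (368,187), and rocker c is the left narrow one at c1 (384,304). All rockers are off, and the repeller sits next to rocker c.

```bash
cat > m2.py <<'E'
from h import *
import re
src=open('m.py').read().split('c=dict')[0].replace('from h import *',''); exec(src)
c=dict(np.load('pics/top0.npz')); W=world(c); g=cv2.cvtColor(c["color"],cv2.COLOR_RGB2GRAY)
c2=dict(np.load('pics/scene0.npz')); W2=world(c2)
bp=np.array([[586.8,169.9],[664.7,-153.6],[549.5,-179.1],[473.5,142.3]]); o=bp.mean(0)
y=(bp[0]-bp[1])+(bp[3]-bp[2]); y/=np.linalg.norm(y); x=np.array([y[1],-y[0]])
print('origin',o.round(1),'theta',np.arctan2(x[1],x[0]).round(4))
roi=np.zeros_like(g); cv2.fillPoly(roi,[np.array([[272,243],[438,204],[454,267],[286,306]])],255)
n,l,st,ce=cv2.connectedComponentsWithStats(((g>92)&(roi>0)).astype(np.uint8))
loc=lambda p:np.round([(p[:2]-o)@x,(p[:2]-o)@y],1)
for i in range(1,n):
    if 60<st[i,4]<2000:
        w=W[l==i]; r=ray(c,ce[i],47)[0]; print(ce[i].round(1),st[i,4],'ray47 local',loc(r),'depth z',np.percentile(w[:,2],[5,50,95]).round(1))
b=ray(c,[[357,241.7]],88)[0]; print('button top ray',b.round(1),loc(b),'depth',np.median(W[240:244,355:359].reshape(-1,3),0).round(1))
b2=ray(c2,[[254,216]],88)[0]; print('button scene ray',b2.round(1),loc(b2),'depth',np.median(W2[215:218,252:257].reshape(-1,3),0).round(1))
for nm,p in dict(master=(-15,108),c=(-43,11),btn=(28,11)).items(): print(nm,(o+p[0]*x+p[1]*y).round(1))
# triangulate master centre in both views
print('scene master ray47',loc(ray(c2,[[130+562/3,160+187/3]],47)[0]))
print('jar/glass/colander top z',[W[:,:,2][a:b,cc:d].max().round() for a,b,cc,d in ((115,165,350,402),(182,210,322,348),(110,215,195,305))])
E
python3 m2.py
```

```text
origin [568.6  -5.1] theta 0.2343
[366.1 253.9] 1553 ray47 local [ 0.8 -6.5] depth z [-3.3 -0.2  3.3]
[419.4 225.7] 118 ray47 local [  30.8 -123.4] depth z [58.9 61.9 65.7]
[388.4 233.3] 374 ray47 local [ 30.3 -59.6] depth z [68.8 71.5 74.7]
[351.  241.8] 183 ray47 local [31.  16.9] depth z [70.4 77.8 81.6]
[427.  254.5] 211 ray47 local [ -28.3 -124. ] depth z [42.8 46.3 50.9]
[393.8 262.5] 210 ray47 local [-28.4 -55.9] depth z [42.7 46.3 51.3]
[309.3 267.3] 478 ray47 local [  1.2 109.1] depth z [42.6 46.3 51.8]
[360.5 270.6] 211 ray47 local [-28.6  12.2] depth z [42.5 45.9 51.4]
button top ray [592.5  11.1  88. ] [27.  10.3] depth [592.9  12.1  87.4]
button scene ray [598.6  14.3  88. ] [33.7 12. ] depth [600.   14.5  89.1]
master [529.   96.4]
c [524.2  -4.4]
btn [593.3  12.1]
scene master ray47 [  2.7 108.2]
jar/glass/colander top z [np.float64(1035.0), np.float64(1035.0), np.float64(1035.0)]
```

arm_command(increments=[520, -497, 80, 0, 0, 10.7, 0, 520, -497, 80, 0, 0, 10.7, 0, 520, -497, 80, 0, 0, 10.7, 0, 520, -497, 80, 0, 0, 10.7, 0, 520, -497, 80, 0, 0, 10.7, 0, 520, -497, 80, 0, 0, 10.7, 0, 520, -497, 80, 0, 0, 10.7, 0, 520, -497, 80, 0, 0, 10.7, 0, 520, -497, 80, 0, 0, 10.7, 0, 520, -497, 80, 0, 0, 10.7, 0], force=30)

```text
clock: 1.35
tcp_pos: [490.1, 7.2, 161.8]
orientation: [0.993, 0.117, 0.0, 0.0]
force: [1.3, -0.7, -0.1]
width: 0.001
finger_force: 0.0
```

arm_command(increments=[0, 0, 0, 0, 0, 0, 0, 0, 0, 0, 0, 0, 0, 0])

```text
clock: 1.6
tcp_pos: [489.3, 5.2, 161.7]
orientation: [0.993, 0.118, -0.001, 0.0]
force: [-0.3, -0.2, -0.7]
width: -0.001
finger_force: 0.0
```

```bash
cat > go.py <<'E'
import sys
from h import *
from scipy.spatial.transform import Rotation as Ro
s=bot.read_state(); R=Ro.from_quat(s["orientation"]).as_matrix()
t=np.array(list(map(float,sys.argv[1:4])))
print(s["clock"],'tcp',s["tcp_pos"].round(1),'F',s["force"].round(1),'yaw',np.degrees(np.arctan2(R[1,0],R[0,0])).round(1),'shift',(R.T@(t-s["tcp_pos"])).round(1))
E
python3 go.py 529 97 80
```

```text
1.6 tcp [489.3   5.2 161.7] F [-0.3 -0.2 -0.7] yaw 13.5 shift [ 60.2 -80.   81.7]
```

arm_command(increments=[60, -80, 40, 0, 0, 0, 0, 60, -80, 40, 0, 0, 0, 0, 60, -80, 80, 0, 0, 0, 0, 60, -80, 80, 0, 0, 0, 0, 60, -80, 80, 0, 0, 0, 0])

```text
clock: 2.22
tcp_pos: [530.0, 95.5, 83.1]
orientation: [0.993, 0.116, 0.0, 0.0]
force: [0.6, -0.3, 0.6]
width: 0.001
finger_force: 0.0
```

```bash
python3 go.py 529 97 52; python3 -c "
from h import *
c=save('top','pics/t1.png');d=save('scene','pics/s1.png')
a=cv2.resize(c['color'][195:315,265:465],None,fx=3,fy=3);b=cv2.resize(d['color'][130:270,180:380],None,fx=3,fy=3)[:420]
o=np.zeros((420,1200,3),np.uint8);o[:360,:600]=a;o[:,600:]=b
cv2.imwrite('pics/p1.png',cv2.resize(o,(800,280))[:,:,::-1])"
```

```text
2.225 tcp [530.   95.5  83.1] F [ 0.6 -0.3  0.6] yaw 13.3 shift [-0.7 -1.7 31.1]
```

View pics/p1.png

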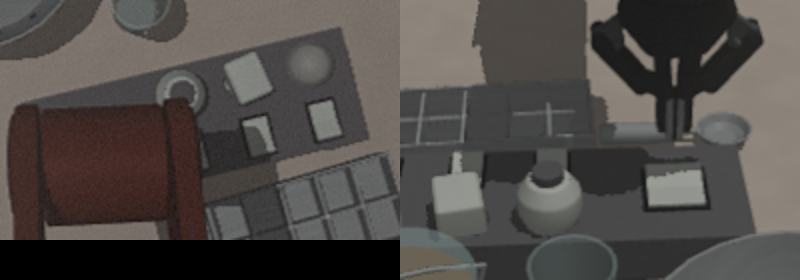

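The right half shows the shut fingertips at about (675,135), hovering above the front of the master rocker at (675,188), as intended.

arm_command(increments=[-1, -1, 26, 0, 0, 0, 0, -1, -1, 29, 0, 0, 0, 0, -1, -1, 32, 0, 0, 0, 0, -1, -1, 34, 0, 0, 0, 0, -1, -1, 36, 0, 0, 0, 0, -1, -1, 36, 0, 0, 0, 0])

```text
clock: 3.08
tcp_pos: [528.7, 97.6, 46.5]
orientation: [0.993, 0.117, 0.0, 0.0]
force: [-1.9, -2.0, 2.8]
width: 0.004
finger_force: 1.4
```

arm_command(increments=[0, 0, 1.5, 0, 0, 0, 0, 0, 0, 3, 0, 0, 0, 0, 0, 0, 3, 0, 0, 0, 0])

```text
clock: 3.45
tcp_pos: [528.8, 97.6, 44.9]
orientation: [0.993, 0.117, -0.0, 0.0]
force: [-6.1, -2.3, 12.5]
width: 0.002
finger_force: 6.2
```

arm_command(increments=[0, 0, -40, 0, 0, 0, 0, 0, 0, -40, 0, 0, 0, 0, 0, 0, -40, 0, 0, 0, 0])

```text
clock: 3.82
tcp_pos: [528.4, 97.9, 82.9]
orientation: [0.993, 0.117, 0.0, -0.0]
force: [-0.9, -0.0, -0.9]
width: -0.002
finger_force: 0.0
```

```bash
python3 go.py 523.5 -4 53
```

```text
3.825 tcp [528.4  97.9  82.9] F [-0.9 -0.  -0.9] yaw 13.5 shift [-28.5  98.   29.9]
```

arm_command(increments=[-28, 49, 0, 0, 0, 0, 0, -28, 98, 0, 0, 0, 0, 0, -28, 98, 0, 0, 0, 0, 0, -28, 98, 0, 0, 0, 0, 0])

```text
clock: 4.32
tcp_pos: [523.0, -3.8, 81.9]
orientation: [0.993, 0.117, -0.001, -0.001]
force: [0.6, 0.7, -0.5]
width: 0.002
finger_force: 0.0
```

```bash
python3 go.py 523.5 -4 53; python3 -c "
from h import *
d=save('scene','pics/s2.png')
cv2.imwrite('pics/p2.png',cv2.resize(d['color'][130:270,130:370],None,fx=3,fy=3)[:,:,::-1])"
```

```text
4.325 tcp [523.   -3.8  81.9] F [ 0.6  0.7 -0.5] yaw 13.4 shift [ 0.5  0.4 28.9]
```

View pics/p2.png

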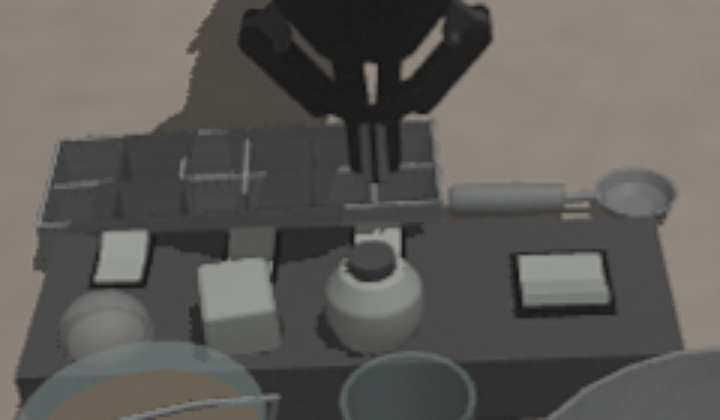

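The master rocker at (562,278) now has its rear half up, so it is on. The fingertips at (373,175) line up with rocker c at (378,240), so I'll press it.

arm_command(increments=[0, 0, 25, 0, 0, 0, 0, 0, 0, 28, 0, 0, 0, 0, 0, 0, 31, 0, 0, 0, 0, 0, 0, 34, 0, 0, 0, 0, 0, 0, 37, 0, 0, 0, 0, 0, 0, 38, 0, 0, 0, 0, 0, 0, 38, 0, 0, 0, 0])

```text
clock: 5.25
tcp_pos: [524.3, -4.2, 45.3]
orientation: [0.993, 0.117, 0.0, 0.0]
force: [-0.4, -0.8, 1.3]
width: -0.002
finger_force: 0.3
```

arm_command(increments=[0, 0, 1.5, 0, 0, 0, 0, 0, 0, 2.5, 0, 0, 0, 0, 0, 0, 2.5, 0, 0, 0, 0])

```text
clock: 5.62
tcp_pos: [524.5, -4.2, 44.9]
orientation: [0.993, 0.117, -0.0, 0.0]
force: [-6.5, 0.7, 14.4]
width: -0.001
finger_force: 7.2
```

arm_command(increments=[0, 0, -30, 0, 0, 0, 0, 0, 0, -75, 0, 0, 0, 0, 0, 0, -75, 0, 0, 0, 0, 0, 0, -75, 0, 0, 0, 0])

```text
clock: 6.12
tcp_pos: [524.1, -4.3, 117.5]
orientation: [0.993, 0.117, 0.0, 0.0]
force: [0.1, 0.7, -0.8]
width: -0.002
finger_force: 0.0
```

```bash
python3 go.py 594 12 98; python3 -c "
from h import *
from scipy.spatial.transform import Rotation as Ro
s=bot.read_state(); c=save('wrist','pics/w.png'); cv2.imwrite('pics/w1.png',c['color'][:,:,::-1])
T=np.array(c['mount']); P=cloud(c)@T[:3,:3].T+T[:3,3]; W=P@Ro.from_quat(s['orientation']).as_matrix().T+s['tcp_pos']
m=(c['depth']>0)&(abs(W[...,2]-88)<3)&(np.hypot(W[...,0]-594,W[...,1]-12)<25); print(m.sum(), W[m].mean(0) if m.any() else '')"
```

```text
6.125 tcp [524.1  -4.3 117.5] F [ 0.1  0.7 -0.8] yaw 13.5 shift [71.8  0.4 19.6]
1923 [596.63498273  13.44166306  88.34998033]
```

View pics/w1.png

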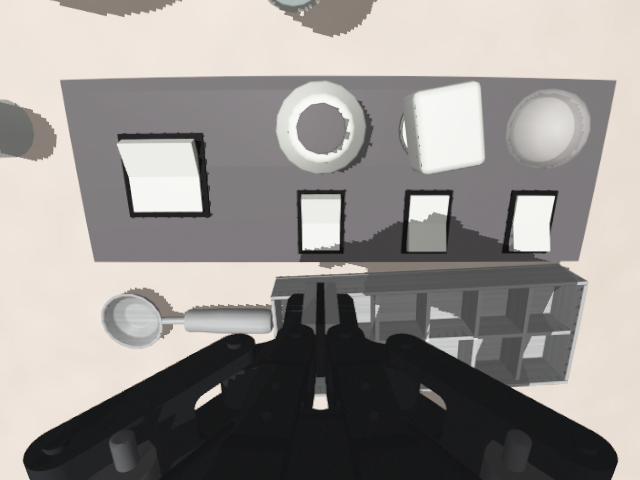

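The wrist view shows the master at (162,175) with its rear half up. Rocker c is at (321,221) and the button at (322,128). I'll check rocker c's tilt by depth before pressing the button.

```bash
python3 -c "
from h import *
from scipy.spatial.transform import Rotation as Ro
s=bot.read_state(); c=dict(np.load('pics/w.npz'))
T=np.array(c['mount']); P=cloud(c)@T[:3,:3].T+T[:3,3]; W=P@Ro.from_quat(s['orientation']).as_matrix().T+s['tcp_pos']
for n,u in (('c',321),('b',428),('a',532)):
    print(n,[float(np.median(W[v-3:v+4,u-8:u+9,2]).round(1)) for v in (199,207,215,223,231,239,247)])
print('m',[float(np.median(W[v-3:v+4,150:180,2]).round(1)) for v in (145,155,165,175,185,195,205)])"
```

```text
c [49.9, 48.5, 46.4, 44.7, 44.5, 44.3, 44.2]
b [44.9, 44.7, 44.5, 44.5, 46.0, 47.6, 49.1]
a [44.6, 44.5, 44.4, 44.5, 46.1, 47.6, 49.4]
m [51.5, 49.4, 47.2, 45.0, 44.5, 44.6, 44.4]
```

arm_command(increments=[36, 0, 0, 0, 0, 0, 0, 72, 1, 0, 0, 0, 0, 0, 73, 1, 0, 0, 0, 0, 0, 73, 1, 10, 0, 0, 0, 0, 73, 1, 18, 0, 0, 0, 0, 73, 1, 18, 0, 0, 0, 0])

```text
clock: 6.92
tcp_pos: [593.0, 11.9, 97.8]
orientation: [0.993, 0.117, -0.002, -0.0]
force: [1.1, 0.2, 0.4]
width: 0.004
finger_force: 0.0
```

Depth confirms the master and c are on, and a and b are off. Now the button.

arm_command(increments=[2, 0, 6, 0, 0, 0, 0, 2, 0, 9, 0, 0, 0, 0, 2, 0, 11, 0, 0, 0, 0, 2, 0, 13, 0, 0, 0, 0, 2, 0, 15, 0, 0, 0, 0, 2, 0, 16, 0, 0, 0, 0, 2, 0, 16, 0, 0, 0, 0])

```text
clock: 7.8
tcp_pos: [597.3, 12.3, 84.1]
orientation: [0.993, 0.117, 0.0, 0.0]
force: [-1.6, 0.1, 4.7]
width: 0.001
finger_force: 1.7
```

arm_command(increments=[0, 0, 1, 0, 0, 0, 0, 0, 0, 2, 0, 0, 0, 0, 0, 0, 2, 0, 0, 0, 0, 0, 0, 2, 0, 0, 0, 0])

```text
clock: 8.3
tcp_pos: [597.5, 12.4, 83.0]
orientation: [0.993, 0.117, 0.0, 0.0]
force: [-2.1, -0.8, 8.3]
width: 0.003
finger_force: 4.1
```

arm_command(increments=[0, 0, -10, 0, 0, 0, 0, 0, 0, -50, 0, 0, 0, 0, 0, 0, -100, 0, 0, 0, 0, -80, 0, -100, 0, 0, 0, 0, -80, 0, -100, 0, 0, 0, 0, -80, 0, -100, 0, 0, 0, 0, -80, 0, -100, 0, 0, 0, 0])

```text
clock: 9.18
tcp_pos: [520.3, -6.3, 182.0]
orientation: [0.993, 0.117, 0.001, 0.0]
force: [-0.0, 0.3, -0.3]
width: -0.002
finger_force: 0.0
```

```bash
python3 -c "
from h import *
from scipy.spatial.transform import Rotation as Ro
s=bot.read_state(); c=save('wrist','pics/w2.png')
T=np.array(c['mount']); P=cloud(c)@T[:3,:3].T+T[:3,3]; W=P@Ro.from_quat(s['orientation']).as_matrix().T+s['tcp_pos']
o=np.array([568.6,-5.1]);t=.2343;x=np.array([np.cos(t),np.sin(t)]);y=np.array([-x[1],x[0]])
L=np.stack([(W[...,:2]-o)@x,(W[...,:2]-o)@y],-1)
def z(a,b,r=3):
    m=(c['depth']>0)&(np.hypot(L[...,0]-a-2,L[...,1]-b-1)<r); return float(np.median(W[m][:,2]).round(1)) if m.any() else None
print(s['clock'],s['tcp_pos'],'btn',z(28,11),'charger',z(28,-57),'night',z(28,-125))
for n,b,d in (('m',108,0),('c',11,-30),('b',-57,-30),('a',-125,-30)): print(n,'front',z(d-13,b),'rear',z(d+13,b))"
```

```text
9.175 [520.34722907  -6.25599039 182.03504546] btn 88.6 charger 72.2 night 63.3
m front 45.3 rear 49.9
c front 220.4 rear 49.8
b front 50.2 rear 45.7
a front 50.4 rear 45.4
```

View pics/w2.png

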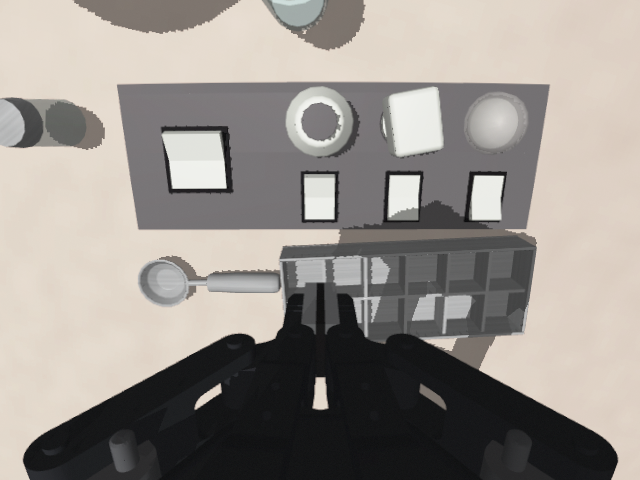

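The button at (320,121) is back out at 88 mm. The master at (197,160) and rocker c at (320,197) are on, rockers b and a are off, the plug-ins are seated, and the arm is clear.

```bash
python3 -c "
from station import bot
print(bot.close_job())"
```

```text
the job is handed in; nothing more can be done
None
```

The insect repeller is switched on and the job is handed in: I pressed the master rocker, then rocker c, then the repeller's button, which came back out. The last camera check, at 9.2 s of 48 s, showed rockers a and b still off and the plug-ins seated, but the hand-in returned no verdict.

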